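# Shut and lock the filter hatch of a watchmaker's bench dust extractor

## Task

The filter hatch of the dust extractor on the bench has been left standing open. Push it down shut with the fingers, then set the fingertips in the slot of the round quarter-turn latch on the hatch and turn it clockwise a full quarter turn to its stop, so that the hatch is drawn down flush and locked, and take the hand away. Only touch and push: lift nothing, and leave the movement holder, the loupe, the dish and the tool pot where they stand.

Things in the scene. Friction and masses are not known exactly. Their poses are not given: they have to be found in the camera images.
- extractor: Grey box-shaped dust extractor, fixed on the bench: top deck 130 mm up. Origin on the bench under the hatch's centre line; x to the rear (hinge) side, y to the control side. It reaches 125 mm to -x and +x, 125 mm to -y, 205 mm to +y. A rocker switch and a speed knob (26 mm wide, 16 mm high) on the deck at y 125 to 205 mm play no part; a spigot sticks out 45 mm at the rear.
- hatch (a joint): Opening angle of the hatch, rad: 0 shut and flush, starts at 0.60 to 0.95, stop at 1.25. A flat pale plate, 206 mm from hinge to free front edge, 230 mm wide, 5 mm thick. Its stiff hinge (0.55 N m) keeps it at any angle it is left; pushing it down takes 2 to 6 N near the front edge. At angle a, a point s from the hinge lies s*cos(a) in front of the axis and s*sin(a) above it.
- hatch_hinge (a point): Point on the hinge axis, midway along it, level with the hatch's underside: 130 mm above the bench, 98 mm behind the extractor's origin (+x). Its axes move with the hatch: y along the hinge axis (as the extractor's y), -x from the hinge to the free front edge, z out of the upper face.
- hatch_edge (a point): Middle of the free front edge, on the underside. A rubber seal below it stands 3 mm proud of the deck; pressing the edge flush takes about 10 N, and let go it rises 2 to 3 mm. That is well: the turning latch draws it down flush from up to 8 mm (0.04 rad) by its cam, which runs under a keeper. From higher up the cam strikes the keeper and the latch jams half-way.
- hatch_press (a point): Point on the hatch's upper face, clear of the latch, good for pushing: 170 mm from the hinge axis, 36 mm from the front edge, 80 mm to -y of the centre line. Axes as the hatch's (z out of the upper face). 135 mm above the bench when shut.
- latch (a joint): Angle of the quarter-turn latch, rad: 0 open (slot along the hinge axis), 1.571 locked, at its stop (slot from front to rear); starts at 0 to 0.35. Grows as the latch turns clockwise seen from above. Turning takes 0.06 N m at first and up to about 0.2 N m past 0.7 rad, where the cam draws the hatch down. It stays where it is left.
- latch_slot (a point): Centre of the latch's slot, level with the top of the head. The latch is a round head with black cheeks, 84 mm across, on the hatch's centre line, axis 153 mm from the hinge axis, top 24 mm above the hatch's underside (154 mm above the bench when shut). A straight slot with a steel floor, 30 mm wide, 14 mm deep, runs right across, open at both ends. Axes turn with the head: y along the slot, z out of the hatch.
- holder: Watch movement holder, bystander: black and brass puck 62 mm across, 34 mm high; origin at the centre of its underside.
- loupe: Black eye loupe, bystander: standing cone 36 mm across, 42 mm high; origin at the centre of its underside.
- dish: White ceramic parts dish, bystander: 84 mm across, 18 mm high; origin at the centre of its underside.
- toolpot: Wooden pot with small screwdrivers standing in it, bystander: 72 mm across, 129 mm high over all; origin at the centre of its underside.

How it is judged:
By the outcome, as a careful person would: the job done as asked, in the order asked, and still so for the second after the job is handed in, with the robot touching nothing.
It also fails if it takes over 50 s, if anything falls off the work surface, if the arm or the gripper's body presses on something with over 40 N, if the wrist force passes 120 N, or if a joint passes its speed limit or range.

## Robot

A 7-joint arm with a two-finger parallel gripper is mounted at the origin on the work surface. World frame = base frame: x ahead of the robot, y to its left, z up, the work surface at z = 0. Lengths are in m, angles in rad, forces in N, time in s.
With the tool pointing down it reaches from about 0.4 to 0.875 m from the base axis. Payload 4.4 kg.
Tool frame: the origin (TCP) lies between the finger pads; the fingertips stand 22 mm ahead of it and the grasp point (between the pads) lies 3 mm ahead of it; z points along the fingers, y is the line along which they close (so a half turn about z gives the same grasp; the last joint's range is limited). The gripper opens to 85 mm and grips with 20 to 120 N. Pads are 22 mm wide; open, the fingers measure 114 mm over their backs; the gripper's body (76 mm by 85 mm) begins 54 mm behind the grasp point. The pads swing forward as they close: fully open they stand 13 mm farther back than shut.
Start: joints at [1.065, 0.628, 0.038, 1.517, -0.027, 0.996, -0.02], TCP at [0.277, -0.588, 0.253] pointing down, gripper open.
Joint ranges: [-3.06, 3.06], [-0.37, 2.12], [-1.25, 1.32], [0.18, 2.47], [-1.1, 4.24], [0.23, 1.98], [-2.94, 2.94]. Speed limits (rad/s): [2.57, 2.57, 3.14, 3.14, 3.14, 3.14, 3.14].

## Interface

Orientations are given as a rotation vector (axis times angle).
In Python, from bench import * gives the robot as it stands.
- The arm moves only by the shell command python3 -m pendant 'ROWS' [FORCE]. ROWS is JSON, a list of rows, each an object with "jaw": the closure in counts, from 0 (fully open) to 255 (shut); "linear": the shift along the tool's x, y, z in m, a list of three; "twist": the turn, a rotation vector about the tool's x, y, z in rad, a list of three. A call has 1 to 12 rows; each row is the pose to reach, as a shift and turn from the pose commanded when the call began, along the tool's axes at that moment; what a row does not reach only later rows make up. A row lasts 1/10 s, in which the tool goes at most 50 mm and 8.59 degrees, less where a joint would pass 70% of its speed; a pose out of reach is approached as far as the arm can. A call with a gripper value outside its range is refused whole. The fingers move at their own pace and stop on an object; FORCE is the grip in N (left out, the last holds). Time passes only in rows, so rows that repeat a pose let the fingers close. It gives the time, the measured TCP pose, the force, the opening and the grip force at its end, in the units of the state.
- sense(): the state, without advancing time (a new reading comes with each control period).
- read_camera(name): name is "scene" or "top"; returns a dict with "image" (480x640x3 uint8, red, green, blue), "z_map" (480x640 float32, m along the optical axis (not along the pixel's ray), 0 where there is no reading), "camera_matrix" (3x3 intrinsics, pixels), "camera_from_world" (4x4, takes a point from world to camera coordinates). Camera axes: x right, y down, z forward; pixel columns grow to the right and rows downward; lengths in m; the calibration is good to about 2 mm. A picture is of the moment at which its call begins.
- hand_in(): hands the job in; it is judged then, once.
The state is a dict: "clock": time; "joint_pos": joint angles; "joint_velocities": joint speeds; "effort": joint torques, N m; "ee_pos": TCP position; "tcp_rot": TCP orientation; "contact_force": force on the tool from outside, world axes, zero at the start; "moment": the same for the moment, N m; "width": finger opening in m; "grasp_force": force on a finger pad.
Only numpy, scipy, OpenCV 4.12 (cv2) and the standard library are available. Lean on these libraries where they do the work, as an engineer would, in place of code of your own. Each camera call takes 0.05 s, during which the arm holds its last target. There are 200 camera calls.

## Working session

There is one attempt and no reset: what is moved stays moved. The work goes in short steps, Python scripts to look and compute and a shell command to move; the robot and the scene stay as the last step left them, time stands still between calls to the robot, and variables do not carry over. Pictures are saved under pics/ and viewed, at most 10 in all, crops included, and the job is handed in when it is done.

```bash
mkdir -p pics; cat > h.py <<'E'
from bench import *
import numpy as np, cv2
from scipy.spatial.transform import Rotation as R
def shot(n,f):
    c=read_camera(n); cv2.imwrite(f'pics/{f}.png',cv2.cvtColor(c['image'],cv2.COLOR_RGB2BGR)); np.savez(f'pics/{f}.npz',**c); return c
def pts(c):
    K=c['camera_matrix'];z=c['z_map'];v,u=np.mgrid[:480,:640]
    p=np.stack([(u-K[0,2])/K[0,0]*z,(v-K[1,2])/K[1,1]*z,z],-1)
    T=np.linalg.inv(c['camera_from_world']); P=p@T[:3,:3].T+T[:3,3]; P[z==0]=np.nan; return P
E
python3 - <<'E'
from h import *
s=sense();print(s)
shot('scene','s1');shot('top','t1')
E
```

```text
{'clock': 0.0, 'joint_pos': array([ 1.06525326,  0.62930797,  0.03846487,  1.51839365, -0.02700092,
        0.99630139, -0.02000895]), 'joint_velocities': array([ 1.07023587e-03, -2.25899491e-04,  1.46932913e-03,  7.07902430e-05,
       -2.12490393e-03,  1.77407018e-03, -1.30916958e-03]), 'effort': array([ 1.43838220e-04, -5.63396108e+01,  1.22621041e+00, -1.93444043e+01,
        1.09624013e-02,  1.06006226e-02, -1.58234633e-05]), 'ee_pos': array([ 0.2764709 , -0.58761462,  0.252406  ]), 'tcp_rot': array([-3.06417633e+00, -6.84750053e-01,  7.03166366e-04]), 'contact_force': array([1.16152497, 0.20037143, 0.27590581]), 'moment': array([ 0.00751568, -0.00982997, -0.01689291]), 'grasp_force': 0.0, 'width': 0.08557736715404334}
```

View pics/s1.png

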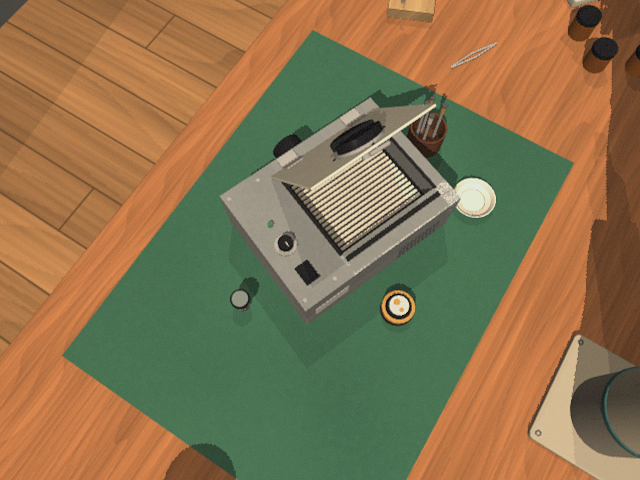

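View pics/t1.png

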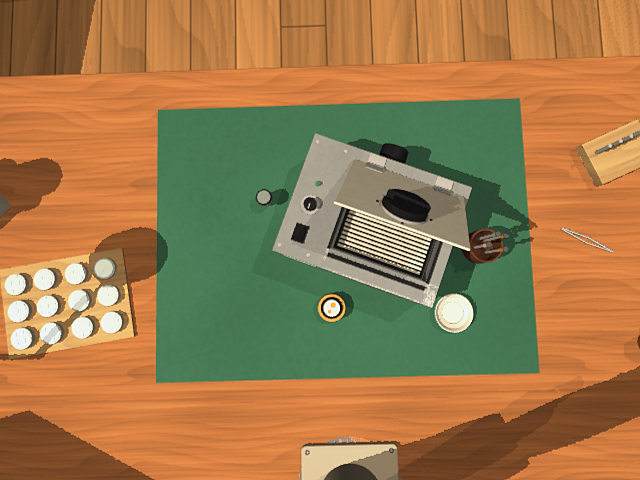

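The pictures show the hatch open with its hinge at the rear. In the top view, the deck corners are at about (317,134), (275,250), (432,306) and (470,187). The latch is near (406,205) and the tool pot is at (486,245), close to the -y side.

```bash
cat > m.py <<'E'
from h import *
c=dict(np.load('pics/t1.npz'));P=pts(c)
m=(abs(P[...,2]-.13)<.004)
m=cv2.morphologyEx(m.astype(np.uint8),cv2.MORPH_OPEN,np.ones((3,3)))
n,l,st,_=cv2.connectedComponentsWithStats(m);k=1+np.argmax(st[1:,4]);
q=P[(m>0)][:,:2].astype(np.float32); q=P[(l==k)][:,:2].astype(np.float32)
r=cv2.minAreaRect(q);b=cv2.boxPoints(r);print(r,b)
# pixel-corner based
K=c['camera_matrix'];T=np.linalg.inv(c['camera_from_world'])
def ray(u,v,z):
    d=T[:3,:3]@np.linalg.inv(K)@[u,v,1];return T[:3,3]+d*(z-T[2,3])/d[2]
for u,v in[(317,134),(275,250),(432,306),(470,187)]:print(ray(u,v,.13))
E
python3 m.py
python3 - <<'E'
import sys
from h import *
for f in('s1','t1'):
    c=dict(np.load(f'pics/{f}.npz'));P=pts(c)
    for p in ([(398,307),(240,298),(475,197),(428,138)] if f=='s1' else [(331,307),(264,197),(454,312),(486,245),(406,205),(360,180),(440,220)]): print(f,p,P[p[1],p[0]].round(4))
E
```

```text
((0.5725249648094177, -0.056995853781700134), (0.33009785413742065, 0.25056612491607666), 68.71846771240234) [[ 0.3958805  -0.16531822]
 [ 0.62936014 -0.2562614 ]
 [ 0.74916947  0.05132651]
 [ 0.5156898   0.1422697 ]]
[0.74664272 0.04721729 0.13      ]
[0.51563762 0.13581877 0.13      ]
[ 0.39868889 -0.16580993  0.13      ]
[ 0.62934197 -0.2524223   0.13      ]
s1 (398, 307) [0.3936 0.0327 0.0341]
s1 (240, 298) [0.638  0.1696 0.0444]
s1 (475, 197) [ 0.3735 -0.2451  0.0066]
s1 (428, 138) [ 0.513  -0.3098  0.01  ]
t1 (331, 307) [0.396  0.0291 0.0346]
t1 (264, 197) [0.6382 0.1686 0.0407]
t1 (454, 312) [ 0.376  -0.2411  0.0051]
t1 (486, 245) [ 0.5138 -0.2777  0.1274]
t1 (406, 205) [ 0.5735 -0.0984  0.2798]
t1 (360, 180) [ 0.6332 -0.03    0.2074]
t1 (440, 220) [ 0.5513 -0.1611  0.2458]
```

```bash
cat >> h.py <<'E'
ex=np.array([.9318,-.3629,0]);ey=np.array([.3629,.9318,0]);O=np.array([.5580,-.0943,0])
def W(x,y,z): return O+ex*x+ey*y+[0,0,z]
def E(p): d=np.asarray(p)-O; return np.stack([d@ex,d@ey,d[...,2]],-1)
def tool(): 
    s=sense(); return s['ee_pos'],R.from_rotvec(s['tcp_rot']).as_matrix()
def go(target,Rt=None):
    p,M=tool(); print('linear',(M.T@(target-p)).round(4),'dist',np.linalg.norm(target-p).round(3))
    if Rt is not None: print('twist',R.from_matrix(M.T@Rt).as_rotvec().round(4))
# tool down, tool y along extractor y turned cw by a (seen from above), flip=half turn
def Rdown(a=0,flip=1):
    y=flip*(np.cos(a)*ey+np.sin(a)*ex); z=np.array([0,0,-1.]); return np.stack([np.cross(y,z),y,z],1)
E
python3 - <<'E'
from h import *
for f in('t1','s1'):
    P=E(pts(dict(np.load(f'pics/{f}.npz'))).reshape(-1,3))
    m=(abs(P[:,1])<.105)&(P[:,2]>.16)&(P[:,0]>-.08)&(P[:,0]<.07)&(abs(P[:,1])>.055); q=P[m]
    a=np.polyfit(.098-q[:,0],q[:,2]-.13,1);r=q[:,2]-.13-np.polyval(a,.098-q[:,0])
    k=abs(r)<.006;a=np.polyfit(.098-q[k,0],q[k,2]-.13,1);print(f,m.sum(),k.sum(),a,np.arctan(a[0]))
p,M=tool();print(M.round(3));
for fl in(1,-1): go(W(-.0,-.08,.40),Rdown(0,fl))
E
```

```text
t1 2309 2295 [1.34015361 0.00822502] 0.929742502396276
s1 1631 1618 [1.33203766 0.0099333 ] 0.9268284867963649
[[ 0.905  0.426 -0.001]
 [ 0.426 -0.905  0.002]
 [-0.    -0.002 -1.   ]]
linear [ 0.4067 -0.2717 -0.147 ] dist 0.511
twist [-9.0000e-04 -2.0000e-03 -2.3304e+00]
linear [ 0.4067 -0.2717 -0.147 ] dist 0.511
twist [-1.600e-03  7.000e-04  8.112e-01]
```

```bash
python3 -m pendant '[{"jaw":255,"linear":[0,0,-0.05],"twist":[0,0,0]},{"jaw":255,"linear":[0,0,-0.1],"twist":[0,0,0]},{"jaw":255,"linear":[0,0,-0.147],"twist":[0,0,0]},{"jaw":255,"linear":[0.1,-0.06,-0.147],"twist":[0,0,-0.6]},{"jaw":255,"linear":[0.2,-0.13,-0.147],"twist":[0,0,-0.9]},{"jaw":255,"linear":[0.3,-0.2,-0.147],"twist":[0,0,-1.2]},{"jaw":255,"linear":[0.4,-0.27,-0.147],"twist":[0,0,-2.0]},{"jaw":255,"linear":[0.4,-0.27,-0.147],"twist":[0,0,-2.0]},{"jaw":255,"linear":[0.4,-0.27,-0.147],"twist":[0,0,-2.0]},{"jaw":255,"linear":[0.4,-0.27,-0.147],"twist":[0,0,-2.0]},{"jaw":255,"linear":[0.4,-0.27,-0.147],"twist":[0,0,-2.0]},{"jaw":255,"linear":[0.4,-0.27,-0.147],"twist":[0,0,-2.0]}]'
python3 - <<'E'
from h import *
go(W(.035,-.08,.40),Rdown());go(W(.035,-.08,.31)); print(E(sense()['ee_pos']),sense()['joint_pos'].round(2))
E
```

```text
clock: 1.3
ee_pos: [0.5077, -0.2, 0.4002]
tcp_rot: [-1.958, -2.457, 0.0]
contact_force: [0.5, -0.0, -0.6]
width: 0.0002
grasp_force: 0.0
linear [0.0059 0.0566 0.0002] dist 0.057
twist [-3.000e-04 -1.000e-04 -9.745e-01]
linear [0.0059 0.0567 0.0902] dist 0.107
[-0.00853036 -0.1167029   0.4002091 ] [ 0.58  0.36 -0.38  1.58  0.14  1.23  0.41]
```

```bash
python3 -m pendant '[{"jaw":255,"linear":[0.006,0.0566,0],"twist":[0,0,-0.9745]},{"jaw":255,"linear":[0.006,0.0566,0],"twist":[0,0,-0.9745]},{"jaw":255,"linear":[0.006,0.0566,0],"twist":[0,0,-0.9745]},{"jaw":255,"linear":[0.006,0.0566,0],"twist":[0,0,-0.9745]},{"jaw":255,"linear":[0.006,0.0566,0],"twist":[0,0,-0.9745]},{"jaw":255,"linear":[0.006,0.0566,0],"twist":[0,0,-0.9745]},{"jaw":255,"linear":[0.006,0.0566,0],"twist":[0,0,-0.9745]},{"jaw":255,"linear":[0.006,0.0566,0.03],"twist":[0,0,-0.9745]},{"jaw":255,"linear":[0.006,0.0566,0.06],"twist":[0,0,-0.9745]},{"jaw":255,"linear":[0.006,0.0566,0.09],"twist":[0,0,-0.9745]},{"jaw":255,"linear":[0.006,0.0566,0.09],"twist":[0,0,-0.9745]}]'
python3 - <<'E'
from h import *
go(W(.035,-.08,.31),Rdown());print(E(sense()['ee_pos']),sense()['joint_pos'].round(2))
for a in np.r_[.93,.85:-.001:-.085,-.015]:
    x=.098-(.17*np.cos(a)-.005*np.sin(a))+.011; z=.152+.17*np.sin(a)+.005*np.cos(a); print(round(a,3),(.035-x).round(4),(.31-z).round(4))
E
```

```text
clock: 2.4
ee_pos: [0.5583, -0.1836, 0.3062]
tcp_rot: [-0.587, -3.077, -0.001]
contact_force: [-0.3, 0.1, -0.2]
width: 0.0002
grasp_force: 0.0
linear [-0.0022  0.0032 -0.0039] dist 0.005
twist [-0.0013 -0.0089 -0.0058]
[ 0.03270861 -0.08314348  0.30615113] [ 0.63  0.54 -0.58  1.61  0.32  1.1   1.16]
0.93 0.0236 0.0187
0.85 0.0344 0.027
0.765 0.0452 0.0367
0.68 0.055 0.0472
0.595 0.064 0.0586
0.51 0.0719 0.0706
0.425 0.0788 0.0834
0.34 0.0846 0.0966
0.255 0.0892 0.1103
0.17 0.0927 0.1243
0.085 0.095 0.1386
0.0 0.096 0.153
-0.015 0.0961 0.1556
```

```bash
python3 -m pendant '[{"jaw":255,"linear":[0.0236,0,0.0187],"twist":[0,0,0]},{"jaw":255,"linear":[0.0344,0,0.027],"twist":[0,0,0]},{"jaw":255,"linear":[0.0452,0,0.0367],"twist":[0,0,0]},{"jaw":255,"linear":[0.055,0,0.0472],"twist":[0,0,0]},{"jaw":255,"linear":[0.064,0,0.0586],"twist":[0,0,0]},{"jaw":255,"linear":[0.0719,0,0.0706],"twist":[0,0,0]},{"jaw":255,"linear":[0.0788,0,0.0834],"twist":[0,0,0]},{"jaw":255,"linear":[0.0846,0,0.0966],"twist":[0,0,0]},{"jaw":255,"linear":[0.0892,0,0.1103],"twist":[0,0,0]},{"jaw":255,"linear":[0.0927,0,0.1243],"twist":[0,0,0]},{"jaw":255,"linear":[0.095,0,0.1386],"twist":[0,0,0]},{"jaw":255,"linear":[0.095,0,0.1386],"twist":[0,0,0]}]'
python3 - <<'E'
from h import *
print(E(sense()['ee_pos']));go(W(-.061,-.08,.157),Rdown())
shot('top','t2')
E
```

```text
clock: 3.6
ee_pos: [0.4727, -0.1487, 0.1716]
tcp_rot: [-0.589, -3.085, 0.001]
contact_force: [-1.3, 0.1, 0.4]
width: 0.0002
grasp_force: 0.0
[-0.05979852 -0.08161491  0.17157863]
linear [0.0012 0.0016 0.0146] dist 0.015
twist [-0.0006 -0.0013 -0.0058]
```

View pics/t2.png

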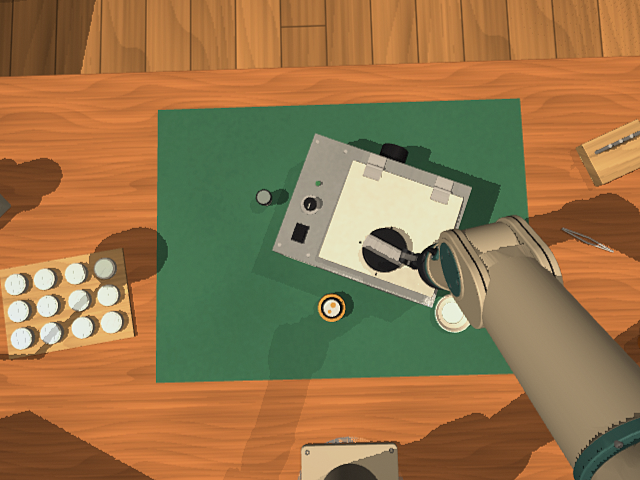

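The hatch is almost shut and the latch head is visible at about (385,250). I'll press it the rest of the way down.

```bash
python3 -m pendant '[{"jaw":255,"linear":[0.001,0,0.006],"twist":[0,0,0]},{"jaw":255,"linear":[0.001,0,0.011],"twist":[0,0,0]},{"jaw":255,"linear":[0.001,0,0.015],"twist":[0,0,0]},{"jaw":255,"linear":[0.001,0,0.017],"twist":[0,0,0]},{"jaw":255,"linear":[0.001,0,0.017],"twist":[0,0,0]}]'
python3 -c "
from h import *
print(E(sense()['ee_pos']))"
```

```text
clock: 4.15
ee_pos: [0.4731, -0.1483, 0.1569]
tcp_rot: [0.588, 3.083, -0.002]
contact_force: [-3.1, 1.2, 21.9]
width: -0.0002
grasp_force: 10.9
[-0.05953408 -0.08117197  0.15690368]
```

```bash
python3 -m pendant '[{"jaw":255,"linear":[0,0,-0.01],"twist":[0,0,0]},{"jaw":255,"linear":[0,0,-0.05],"twist":[0,0,0]},{"jaw":125,"linear":[0,-0.05,-0.1],"twist":[0,0,0]},{"jaw":125,"linear":[0,-0.1,-0.1],"twist":[0,0,0]},{"jaw":125,"linear":[0,-0.1,-0.1],"twist":[0,0,0]}]'
python3 - <<'E'
from h import *
c=shot('top','t3'); P=pts(c);q=E(P.reshape(-1,3)).reshape(P.shape)
for y in(-.1,.1,.07):
  for x in(-.1,-.09,-.07,-.03,.02,.06):
    d=np.linalg.norm(q[...,:2]-[x,y],axis=-1);i=np.unravel_index(np.nanargmin(d),d.shape);print(x,y,q[i].round(4))
im=cv2.imread('pics/t3.png')[200:300,330:450];cv2.imwrite('pics/t3c.png',cv2.resize(im,None,fx=6,fy=6,interpolation=2))
# rectified: ext frame at z=.154, 2px/mm centred latch
K=c['camera_matrix'];M=K@c['camera_from_world'][:3]
o=np.array([[x,y] for x,y in((-.115,-.06),(.005,-.06),(.005,.06),(-.115,.06))])
uv=np.array([(lambda h:h[:2]/h[2])(M@np.r_[W(x,y,.154),1]) for x,y in o],np.float32)
dst=np.array([[(.06-y)*5000,(.005-x)*5000] for x,y in o],np.float32)
H=cv2.getPerspectiveTransform(uv,dst);cv2.imwrite('pics/t3r.png',cv2.warpPerspective(cv2.imread('pics/t3.png'),H,(600,600)))
E
```

```text
clock: 4.65
ee_pos: [0.4333, -0.2464, 0.2561]
tcp_rot: [0.598, 3.083, -0.006]
contact_force: [1.0, -0.5, -0.0]
width: 0.0428
grasp_force: 0.0
-0.1 -0.1 [-0.1007 -0.0996  0.136 ]
-0.09 -0.1 [-0.0903 -0.1002  0.1358]
-0.07 -0.1 [-0.0704 -0.0989  0.1393]
-0.03 -0.1 [-0.029  -0.1     0.1366]
0.02 -0.1 [ 0.0205 -0.0999  0.1365]
0.06 -0.1 [ 0.0601 -0.0994  0.1354]
-0.1 0.1 [-0.1005  0.1007  0.1333]
-0.09 0.1 [-0.0904  0.1002  0.1391]
-0.07 0.1 [-0.0691  0.0995  0.1355]
-0.03 0.1 [-0.0304  0.1009  0.1388]
0.02 0.1 [0.0205 0.1001 0.1367]
0.06 0.1 [0.0594 0.0991 0.1354]
-0.1 0.07 [-0.1001  0.07    0.137 ]
-0.09 0.07 [-0.0896  0.0695  0.1362]
-0.07 0.07 [-0.0691  0.0705  0.1348]
-0.03 0.07 [-0.0295  0.07    0.1355]
0.02 0.07 [0.0204 0.0709 0.1366]
0.06 0.07 [0.0592 0.0698 0.1351]
```

View pics/t3r.png

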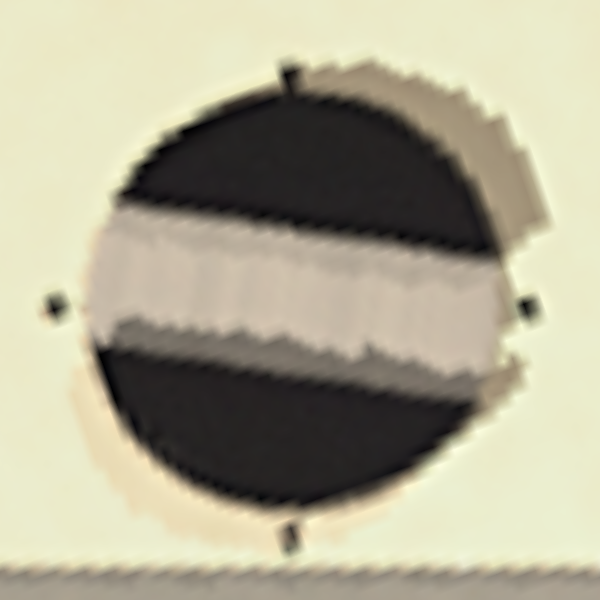

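The latch centre is at about (294,300) in the rectified crop, which puts it at extractor (-0.055, 0.001). The slot edges, from (120,200) to (495,253), give a latch angle of about 0.14 rad clockwise.

```bash
python3 - <<'E'
from h import *
go(W(-.055,.001,.19),Rdown(.14));print(sense()['joint_pos'].round(2))
E
```

```text
linear [-0.0035  0.1895  0.065 ] dist 0.2
twist [-0.0039  0.0012  0.1259]
[ 0.87  0.46 -0.59  1.92  0.34  0.86  1.3 ]
```

```bash
python3 -m pendant '[{"jaw":125,"linear":[-0.0035,0.05,0],"twist":[-0.004,0.001,0.126]},{"jaw":125,"linear":[-0.0035,0.1,0],"twist":[-0.004,0.001,0.126]},{"jaw":125,"linear":[-0.0035,0.15,0],"twist":[-0.004,0.001,0.126]},{"jaw":125,"linear":[-0.0035,0.1895,0],"twist":[-0.004,0.001,0.126]},{"jaw":125,"linear":[-0.0035,0.1895,0],"twist":[-0.004,0.001,0.126]},{"jaw":125,"linear":[-0.0035,0.1895,0.03],"twist":[-0.004,0.001,0.126]},{"jaw":125,"linear":[-0.0035,0.1895,0.065],"twist":[-0.004,0.001,0.126]},{"jaw":125,"linear":[-0.0035,0.1895,0.065],"twist":[-0.004,0.001,0.126]},{"jaw":125,"linear":[-0.0035,0.1895,0.065],"twist":[-0.004,0.001,0.126]}]'
python3 - <<'E'
from h import *
go(W(-.055,.001,.168),Rdown(.14));print(E(sense()['ee_pos']),sense()['joint_pos'].round(2))
E
```

```text
clock: 5.6
ee_pos: [0.5078, -0.0664, 0.1898]
tcp_rot: [-0.782, -3.041, -0.006]
contact_force: [0.5, 0.4, 0.9]
width: 0.0435
grasp_force: 0.0
linear [-0.0028 -0.0066  0.0217] dist 0.023
twist [ 0.0035 -0.0028  0.0081]
[-0.05689786  0.00782692  0.18975775] [ 0.42  0.57 -0.51  1.95  0.4   0.72  0.74]
```

```bash
python3 -m pendant '[{"jaw":125,"linear":[-0.002,-0.0066,0],"twist":[0.003,-0.003,0.008]},{"jaw":125,"linear":[-0.002,-0.0066,0.008],"twist":[0.003,-0.003,0.008]},{"jaw":125,"linear":[-0.002,-0.0066,0.014],"twist":[0.003,-0.003,0.008]},{"jaw":125,"linear":[-0.002,-0.0066,0.02],"twist":[0.003,-0.003,0.008]},{"jaw":125,"linear":[-0.002,-0.0066,0.02],"twist":[0.003,-0.003,0.008]}]'
python3 - <<'E'
from h import *
go(W(-.055,.001,.164),Rdown(.14));print(E(sense()['ee_pos']))
E
```

```text
clock: 6.1
ee_pos: [0.5062, -0.073, 0.1689]
tcp_rot: [0.794, 3.039, 0.0]
contact_force: [-0.5, -0.2, 0.3]
width: 0.0433
grasp_force: 0.0
linear [-0.001   0.0001  0.0049] dist 0.005
twist [0.0004 0.0004 0.0002]
[-0.05598264  0.00108516  0.16893706]
```

Next I'll feel for the slot floor.

```bash
python3 -m pendant '[{"jaw":125,"linear":[-0.001,0,0.004],"twist":[0,0,0]},{"jaw":125,"linear":[-0.001,0,0.004],"twist":[0,0,0]}]'; python3 -m pendant '[{"jaw":125,"linear":[0,0,0.003],"twist":[0,0,0]},{"jaw":125,"linear":[0,0,0.003],"twist":[0,0,0]}]';python3 -m pendant '[{"jaw":125,"linear":[0,0,0.003],"twist":[0,0,0]},{"jaw":125,"linear":[0,0,0.003],"twist":[0,0,0]}]'
```

```text
clock: 6.3
ee_pos: [0.5077, -0.0735, 0.1653]
tcp_rot: [0.794, 3.038, 0.001]
contact_force: [-0.5, 0.5, 0.2]
width: 0.0435
grasp_force: 0.0
clock: 6.5
ee_pos: [0.5075, -0.0734, 0.1624]
tcp_rot: [0.794, 3.038, 0.001]
contact_force: [-0.2, -0.5, 0.1]
width: 0.0436
grasp_force: 0.0
clock: 6.7
ee_pos: [0.5078, -0.0734, 0.1602]
tcp_rot: [0.794, 3.037, 0.0]
contact_force: [-0.8, -0.3, 7.0]
width: 0.0437
grasp_force: 2.9
```

```bash
python3 -m pendant '[{"jaw":125,"linear":[0,0,-0.0015],"twist":[0,0,0.08]},{"jaw":125,"linear":[0,0,-0.0015],"twist":[0,0,0.16]},{"jaw":125,"linear":[0,0,-0.0015],"twist":[0,0,0.24]},{"jaw":125,"linear":[0,0,-0.0015],"twist":[0,0,0.32]},{"jaw":125,"linear":[0,0,-0.0015],"twist":[0,0,0.4]},{"jaw":125,"linear":[0,0,-0.0015],"twist":[0,0,0.48]},{"jaw":125,"linear":[0,0,-0.0015],"twist":[0,0,0.56]},{"jaw":125,"linear":[0,0,-0.0015],"twist":[0,0,0.64]},{"jaw":125,"linear":[0,0,-0.0015],"twist":[0,0,0.72]},{"jaw":125,"linear":[0,0,-0.0015],"twist":[0,0,0.8]},{"jaw":125,"linear":[0,0,-0.0015],"twist":[0,0,0.8]}]'
cat > st.py <<'E'
from h import *
s=sense();p,M=tool();print(E(p),'a',np.arctan2(M[:,1]@ex,M[:,1]@ey).round(3),'mom',s['moment'],s['joint_pos'].round(2));go(W(-.055,.001,p[2]),Rdown(1.571))
E
python3 st.py
```

```text
clock: 7.8
ee_pos: [0.5081, -0.0736, 0.1615]
tcp_rot: [1.914, 2.488, 0.002]
contact_force: [0.9, -0.7, 2.5]
width: 0.0435
grasp_force: 1.2
[-0.05401984  0.00116068  0.16150627] a 0.94 mom [-0.140498    0.06443426  0.04193982] [ 0.26  0.58 -0.24  1.98  0.23  0.61  0.12]
linear [ 0.0004 -0.0009 -0.    ] dist 0.001
twist [3.000e-03 5.000e-04 6.309e-01]
```

```bash
python3 -m pendant '[{"jaw":125,"linear":[0,0,0],"twist":[0,0,0.08]},{"jaw":125,"linear":[0,0,0],"twist":[0,0,0.16]},{"jaw":125,"linear":[0,0,0],"twist":[0,0,0.24]},{"jaw":125,"linear":[0,0,0],"twist":[0,0,0.32]},{"jaw":125,"linear":[0,0,0],"twist":[0,0,0.4]},{"jaw":125,"linear":[0,0,0],"twist":[0,0,0.48]},{"jaw":125,"linear":[0,0,0],"twist":[0,0,0.56]},{"jaw":125,"linear":[0,0,0],"twist":[0,0,0.64]},{"jaw":125,"linear":[0,0,0],"twist":[0,0,0.72]},{"jaw":125,"linear":[0,0,0],"twist":[0,0,0.74]},{"jaw":125,"linear":[0,0,0],"twist":[0,0,0.74]}]'; python3 st.py
```

```text
clock: 8.9
ee_pos: [0.5079, -0.0741, 0.161]
tcp_rot: [2.683, 1.631, 0.002]
contact_force: [2.7, -2.3, -1.9]
width: 0.0436
grasp_force: 2.5
[-0.05399981  0.00061904  0.1610444 ] a 1.678 mom [-0.73390087 -0.32009377  0.14705595] [ 0.11  0.57 -0.03  1.99  0.03  0.58 -0.42]
linear [ 0.0003 -0.001  -0.    ] dist 0.001
twist [ 2.600e-03 -1.000e-04 -1.069e-01]
```

```bash
for i in 1; do python3 -m pendant '[{"jaw":125,"linear":[0,0,0],"twist":[0,0,0.03]},{"jaw":125,"linear":[0,0,0],"twist":[0,0,0.03]}]' >/dev/null; python3 st.py; python3 -m pendant '[{"jaw":125,"linear":[0,0,0],"twist":[0,0,0.03]},{"jaw":125,"linear":[0,0,0],"twist":[0,0,0.03]}]' >/dev/null; python3 st.py; done
```

```text
[-0.05419777  0.00068358  0.16112573] a 1.71 mom [-0.85571163 -0.19984069  0.11237446] [ 0.11  0.57 -0.02  1.99  0.02  0.58 -0.44]
linear [ 0.0002 -0.0008 -0.    ] dist 0.001
twist [ 0.0021 -0.0005 -0.1395]
[-0.05422817  0.00062487  0.16115563] a 1.74 mom [-1.15665058 -0.35302637  0.48698013] [ 0.1   0.57 -0.01  1.99  0.01  0.58 -0.47]
linear [ 0.0002 -0.0008 -0.    ] dist 0.001
twist [ 2.20e-03 -1.00e-04 -1.69e-01]
```

```bash
python3 -m pendant '[{"jaw":125,"linear":[0,0,0],"twist":[0,0,0.03]},{"jaw":125,"linear":[0,0,0],"twist":[0,0,0.03]}]'; python3 st.py
```

```text
clock: 9.5
ee_pos: [0.5077, -0.074, 0.1611]
tcp_rot: [2.752, 1.511, 0.002]
contact_force: [2.9, -6.1, -4.3]
width: 0.0436
grasp_force: 20.0
[-0.05421459  0.00064819  0.16114512] a 1.766 mom [-1.25966792 -0.33216278  1.27033532] [ 0.09  0.57 -0.01  1.99  0.01  0.58 -0.48]
linear [ 0.0002 -0.0008 -0.    ] dist 0.001
twist [ 0.0025  0.0005 -0.1951]
```

The moment has risen sharply, so the latch is at its stop. I'll centre the fingers in the slot and lift straight out.

```bash
python3 -m pendant '[{"jaw":125,"linear":[0,0,0],"twist":[0,0,-0.1]},{"jaw":125,"linear":[0,0,0],"twist":[0,0,-0.18]},{"jaw":125,"linear":[0,0,0],"twist":[0,0,-0.18]}]'; python3 st.py; python3 -m pendant '[{"jaw":125,"linear":[0,0,-0.01],"twist":[0,0,0]},{"jaw":125,"linear":[0,0,-0.03],"twist":[0,0,0]},{"jaw":125,"linear":[0,0,-0.07],"twist":[0,0,0]},{"jaw":125,"linear":[0,0,-0.12],"twist":[0,0,0]},{"jaw":125,"linear":[-0.05,0,-0.15],"twist":[0,0,0]},{"jaw":125,"linear":[-0.1,0,-0.15],"twist":[0,0,0]},{"jaw":125,"linear":[-0.15,0,-0.15],"twist":[0,0,0]},{"jaw":125,"linear":[-0.2,0,-0.15],"twist":[0,0,0]},{"jaw":125,"linear":[-0.2,0,-0.15],"twist":[0,0,0]},{"jaw":125,"linear":[-0.2,0,-0.15],"twist":[0,0,0]}]'
python3 - <<'E'
from h import *
c=shot('top','t4');P=pts(c)
K=c['camera_matrix'];M=K@c['camera_from_world'][:3]
o=np.array([(-.115,-.06),(.005,-.06),(.005,.06),(-.115,.06)])
uv=np.array([(lambda h:h[:2]/h[2])(M@np.r_[W(x,y,.154),1]) for x,y in o],np.float32)
dst=np.array([[(.06-y)*4000,(.005-x)*4000] for x,y in o],np.float32)
H=cv2.getPerspectiveTransform(uv,dst);im=cv2.imread('pics/t4.png')
a=cv2.warpPerspective(im,H,(480,480));cv2.imwrite('pics/t4r.png',a)
q=E(P.reshape(-1,3))
for y0 in(-.11,.06):
  for x0 in(-.1,.03):
    m=(q[:,0]>x0)&(q[:,0]<x0+.015)&(q[:,1]>y0)&(q[:,1]<y0+.05);print(x0,y0,np.median(q[m,2]))
E
```

```text
clock: 9.8
ee_pos: [0.5073, -0.0721, 0.1613]
tcp_rot: [-2.609, -1.748, -0.003]
contact_force: [-0.4, 1.0, -0.4]
width: 0.0438
grasp_force: 0.0
[-0.05532587  0.00225436  0.16129127] a 1.59 mom [-0.0353882  -0.0287537   0.04936213] [ 0.13  0.57 -0.06  1.99  0.05  0.59 -0.36]
linear [-0.0012  0.0004 -0.    ] dist 0.001
twist [ 0.0003 -0.0022 -0.0185]
clock: 10.8
ee_pos: [0.4303, -0.2597, 0.3117]
tcp_rot: [2.614, 1.74, 0.003]
contact_force: [0.5, 0.3, -0.7]
width: 0.0437
grasp_force: 0.0
-0.1 -0.11 0.1351006638108218
0.03 -0.11 0.1347538482077958
-0.1 0.06 0.1354622537493695
0.03 0.06 0.134504992151126
```

View pics/t4r.png

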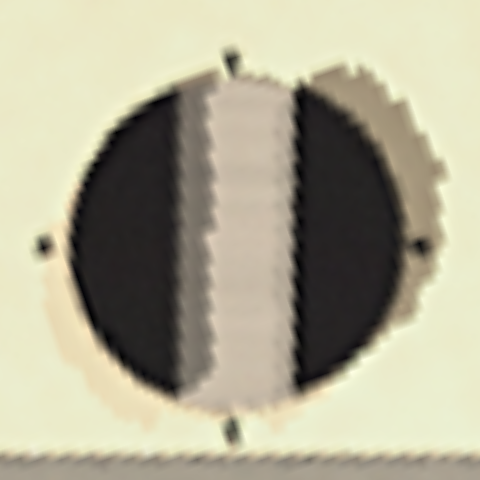

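View pics/t4.png

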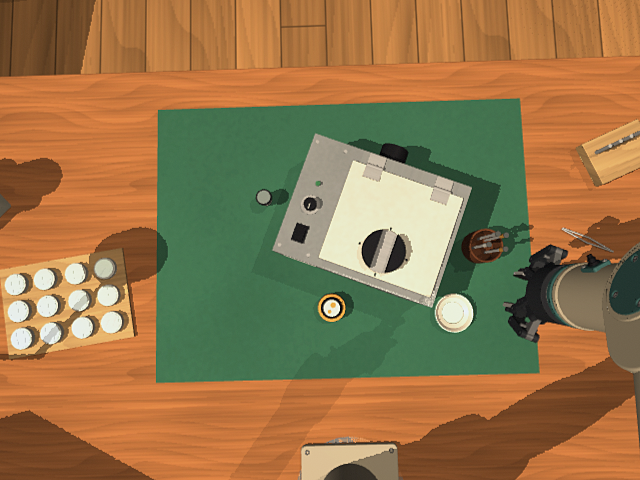

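The slot now runs front to rear, with vertical edges at columns 180 and 298 of the crop. The hatch is flush at 135 mm, the bystanders haven't moved, and the hand is clear.

```bash
python3 -c "
from bench import *
print(hand_in())"
```

```text
the job is handed in; nothing more can be done
None
```

The hatch is shut and flush, the latch is turned clockwise to its stop, the hand is clear with the bystanders where they stood, and the job is handed in (about 11 s on the robot clock).

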